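# Seat the humidity-controller card in its rack

## Task

The curing cupboard's controller card is standing in the slotted wooden stand. Slide it upright down the two card guides of the metal rack, feeling for the guide slots rather than forcing it, until it rests on the connectors, and let go of it; then swing the rack's two levers upright so that they press the card fully home. Do not press the card home by hand, be gentle with rack and levers, leave the other things on the bench where they are, and take the hand away.

Things in the scene. Friction and masses are not known exactly. Their poses are not given: they have to be found in the camera images.
- card: loose controller card, 0.14 to 0.23 kg: green panel 100 mm wide (y), 4 thick (x), 78 high (z); on top, centred, an aluminium grip bar 40 wide, 10 thick, from 78 to 106 mm high, leaving a bare 30 mm shoulder each side. Chips stand 4 mm off its +x face. Origin: middle of its lower edge, z up. Fits the rack either way round. Starts upright in the stand's slot.
- stand: fixed light wooden stand 80 x 130 x 40 mm (x, y, z) with a slot along y, 5.5 mm wide and 106 mm long, its floor 15 mm above the bench. Origin: centre of the underside.
- rack: fixed open-topped aluminium card rack, base 100 x 176 x 10 mm (x, y, z); origin: centre of the underside, z up. The card goes in from above, its width along the rack's y, held by two black guides that face each other across y. Rests on the connectors with its lower edge 27 mm high, rack x as the slots; is home when the lower edge is 21 mm high.
- left_guide (a point): top of the black guide on the rack's +y side, 86 mm high, 50 mm from the middle. The guide is 48 mm wide in x, 30 to 86 mm high; its upright slot, open at the flat top, is 6 mm wide in x, with 2.5 mm play in y for the card. This point is mid-rack (x = 0); both slots really lie at one unmeasured rack x, within 10 mm either way: find it by feel or sight.
- right_guide (a point): the same on the rack's -y side; its slot has the same sideways offset as the left one.
- left_connector (a point): top of the left black connector as it starts, 27 mm high, 39 mm from the middle, under the card's corner. Gives way only under about 11 N, moves down 6 mm or so and stays there. This point is fixed on the rack and does not follow it.
- right_connector (a point): the same on the rack's -y side.
- left_hinge (a point): hinge of the left lever, fixed on the rack, 71 mm from the middle, 87 mm high; its axis is the rack's x.
- right_hinge (a point): the same on the rack's -y side.
- lever_left (a joint): angle of the steel lever on the rack's +y side: 0 = handle upright, at its stop; grows as the handle leans outwards (+y). Starts at 0.7 to 0.9. A cranked nose reaches 31 mm in and 16 mm up from the hinge (when closed), ending in a roller 8 mm thick; swinging the handle inwards lowers it onto the card's shoulder. Stiff (0.08 N m), stays where left; seating takes 5 to 15 N at the tip.
- lever_right (a joint): the same lever, mirrored, on the rack's -y side: 0 = upright, grows as it leans outwards (-y).
- left_tip (a point): middle of the round bar (10 mm thick, 22 mm long in x) at the end of the left handle, 70 mm from the hinge; the handle is 16 mm wide (x), 8 thick. Can be pushed inwards on its outer side.
- right_tip (a point): the same point on the right lever.
- bowl: bystander: red lacquered bowl, 110 mm across, 60 mm high; origin at the centre of its underside.
- block: bystander: dark wooden block 70 x 110 x 40 mm; origin at the centre of its underside.
- jar: bystander: white jar 60 mm across, 80 mm high; origin at the centre of its underside.
- brush: bystander: lacquer brush about 160 mm long lying on the bench beyond the rack; origin near its middle.

How it is judged:
By the outcome, as a careful person would: the job done as asked, in the order asked, and still so for the second after the job is handed in, with the robot touching nothing.
It also fails if it takes over 72 s, if anything falls off the work surface, if the arm or the gripper's body presses on something with over 40 N, if the wrist force passes 120 N, or if a joint passes its speed limit or range.

## Robot

A 6-joint arm with a two-finger parallel gripper is mounted at the origin on the work surface. World frame = base frame: x ahead of the robot, y to its left, z up, the work surface at z = 0. Lengths are in mm, angles in rad, forces in N, time in s.
With the tool pointing down it reaches from about 350 to 975 mm from the base axis. Payload 7.1 kg.
Tool frame: the origin (TCP) lies at the very end of the fingers, on their centre line; the grasp point (between the pads) lies 19 mm behind it; z points along the fingers, y is the line along which they close (so a half turn about z gives the same grasp; the last joint's range is limited). The gripper opens to 88 mm and grips with 3 to 60 N. Pads are 20 mm wide; open, the fingers measure 115 mm over their backs; the gripper's body (75 mm by 178 mm) begins 61 mm behind the grasp point.
Start: joints at [-1.366, 0.423, 1.63, -0, 1.089, -0.019], TCP at [138.73, -609.392, 222.675] pointing down, gripper open.
Joint ranges: [-3, 3], [-0.9, 2.11], [0.09, 2.58], [-1.31, 4.45], [0.11, 2.69], [-2.54, 2.54]. Speed limits (rad/s): [2.39, 2.39, 3.01, 3.14, 3.14, 3.14].

## Interface

Orientations are given as a rotation vector (axis times angle).
In Python, from workcell import get_obs, get_image, job, models gives the robot as it stands.
- The arm moves only by the tool jog_arm, never from a script. Its argument "increments" is one flat list of numbers, 7 for each row, row after row: the turn, a rotation vector about the tool's x, y, z in degrees, then the shift along the tool's x, y, z in mm, then the opening in per cent of the stroke, from 0 (shut) to 100 (fully open). A call has 1 to 12 rows; each row shifts and turns the commanded pose from where the row before left it, along the tool's axes as they then stand; what a row does not reach is not made up. A row lasts 1/8 s, in which the tool goes at most 62.5 mm and 10.7 degrees, less where a joint would pass 70% of its speed; a pose out of reach is approached as far as the arm can. A call is refused whole if a number of a shift passes 62.5 or a number of a turn 10.7, either way. A call with a gripper value outside its range is refused whole. The fingers move at their own pace and stop on an object; the grip force is fixed at half the most. Time passes only in rows, so rows that do not move let the fingers close. It gives the time, the measured TCP pose, the force, the opening and the grip force at its end, in the units of the state.
- get_obs(): the state, without advancing time (a new reading comes with each control period).
- get_image(name): name is "side" or "top" or "wrist"; returns a dict with "pixels" (384x512x3 uint8, blue, green, red), "depth" (384x512 float32, mm along the optical axis (not along the pixel's ray), 0 where there is no reading), "fx", "fy", "cx", "cy" (pixels), "cam_to_world" (4x4, takes a point from camera to world coordinates); the wrist camera has in their place "tool_from_camera" (4x4, takes a point from camera to tool coordinates, whose origin is the TCP and whose axes are the flange's). Camera axes: x right, y up, looking along -z (the intrinsics and any distortion apply to the point x, -y, -z); pixel columns grow to the right and rows downward; lengths in mm; the calibration is good to about 2 mm. A picture is of the moment at which its call begins: read the wrist's pose just before it.
- job.close_job(): hands the job in; it is judged then, once.
Trained networks look in the newest picture that a camera, given by its name, has taken for a name from the list of things; names that differ only in an ending like _2 or _b are one class to them, and where a whole thing is asked for, a point or a joint stands for the part that bears it (a point fixed in the world has none). Each returns a list of dicts, best first, with "p" (0 to 1); they miss things now and then, are a little off and sometimes report something else, mostly with a low value. They report only what shows in the picture. A call takes as long as a camera call.
- models.look_for(target, camera): "centre" ([x, y, z] in mm, in world coordinates, good to about 4 mm: the middle of the surface that is visible of it).
- models.regions_of(target, camera): "region" (384x512 bool, what is visible of it).
The state is a dict: "t": time; "qpos": joint angles; "qvel": joint speeds; "joint_torque": joint torques, N m; "ee_pos": TCP position; "orientation": TCP orientation; "ft_force": force on the tool from outside, world axes, zero at the start; "moment": the same for the moment, N m; "width": finger opening in mm; "grasp_force": force on a finger pad.
Only numpy, scipy, OpenCV 4.12 (cv2) and the standard library are available. Lean on these libraries where they do the work, as an engineer would, in place of code of your own. Each camera call takes 0.05 s, during which the arm holds its last target. There are 200 camera calls.

## Working session

There is one attempt and no reset: what is moved stays moved. The work goes in short steps, Python scripts to look and compute and a tool call to move; the robot and the scene stay as the last step left them, time stands still between calls to the robot, and variables do not carry over. Pictures are saved under pics/ and viewed, at most 10 in all, crops included, and the job is handed in when it is done.

Besides the shell and the picture viewer there is one more tool, called after ">>>" as name(argument=value, ...) on one line, values as JSON. jog_arm: Moves the arm, as the interface text tells. Its arguments: {"type":"object","properties":{"increments":{"type":"array"}},"required":["increments"]}

```bash
mkdir -p pics
cat > h.py <<'E'
import numpy as np, cv2
from scipy.spatial.transform import Rotation as R
from workcell import get_obs, get_image, job, models
def cloud(im, T=None):
    d=im["depth"]; v,u=np.indices(d.shape)
    P=np.stack([(u-im["cx"])/im["fx"]*d, -(v-im["cy"])/im["fy"]*d, -d],-1)
    if T is None: T=im["cam_to_world"]
    T=np.array(T)
    return P@T[:3,:3].T+T[:3,3]
E
python3 - <<'E'
from h import *
o=get_obs(); print({k:np.round(v,3) for k,v in o.items()})
for c in ("top","side"):
    im=get_image(c); cv2.imwrite(f"pics/{c}1.png",im["pixels"])
    for n in ("card","stand","rack","left_guide","right_guide","left_tip","right_tip","left_hinge","right_hinge","bowl","block","jar"):
        r=models.look_for(n,c); print(c,n,[(np.round(x["centre"]).tolist(),round(x["p"],2)) for x in r[:3]])
print(o["t"],get_obs()["t"])
E
```

```text
{'t': np.float64(0.0), 'qpos': array([-1.366,  0.424,  1.631,  0.   ,  1.089, -0.019]), 'qvel': array([-0.001, -0.001, -0.   ,  0.001, -0.001, -0.002]), 'joint_torque': array([-3.0000e-03, -5.4463e+01, -2.7367e+01,  6.4000e-02,  2.3000e-02,
       -0.0000e+00]), 'ee_pos': array([ 138.63 , -608.855,  221.9  ]), 'orientation': array([-3.12 , -0.351,  0.   ]), 'ft_force': array([-0.722, -0.104, -0.235]), 'moment': array([ 0.025, -0.007,  0.014]), 'grasp_force': np.float64(0.0), 'width': np.float64(87.754)}
top card [([511.0, 151.0, 94.0], 0.64)]
top stand [([503.0, 162.0, 41.0], 0.98)]
top rack [([505.0, -188.0, 9.0], 0.89), ([501.0, -271.0, 120.0], 0.64)]
top left_guide [([502.0, -190.0, 6.0], 0.94)]
top right_guide [([506.0, -188.0, 10.0], 0.76)]
top left_tip [([515.0, -89.0, 125.0], 0.57)]
top right_tip [([500.0, -270.0, 124.0], 0.7)]
top left_hinge [([504.0, -189.0, 8.0], 0.64)]
top right_hinge [([506.0, -189.0, 15.0], 0.77)]
top bowl [([775.0, 24.0, 24.0], 0.92)]
top block [([742.0, -303.0, 38.0], 0.6)]
top jar [([736.0, 240.0, 83.0], 0.56), ([507.0, -193.0, 8.0], 0.17)]
side card [([509.0, 178.0, 84.0], 0.82)]
side stand [([513.0, 194.0, 39.0], 0.8)]
side rack [([511.0, -124.0, 40.0], 0.81)]
side left_guide [([506.0, -126.0, 39.0], 0.77)]
side right_guide [([506.0, -130.0, 36.0], 0.85)]
side left_tip []
side right_tip [([503.0, -267.0, 123.0], 0.74)]
side left_hinge [([509.0, -129.0, 41.0], 0.6)]
side right_hinge [([510.0, -128.0, 44.0], 0.91)]
side bowl [([766.0, 6.0, 37.0], 0.69), ([508.0, -125.0, 39.0], 0.36)]
side block [([748.0, -283.0, 38.0], 0.79)]
side jar [([738.0, 261.0, 66.0], 0.96), ([764.0, 7.0, 38.0], 0.17)]
0.0 1.3
```

View pics/top1.png

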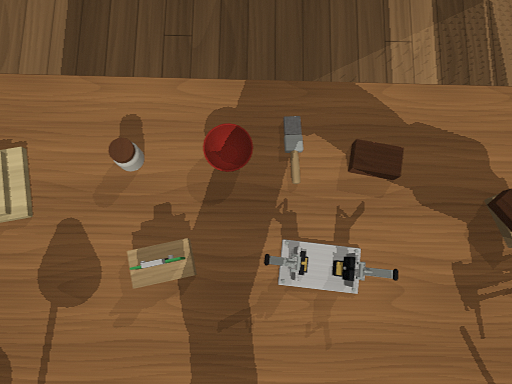

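View pics/side1.png

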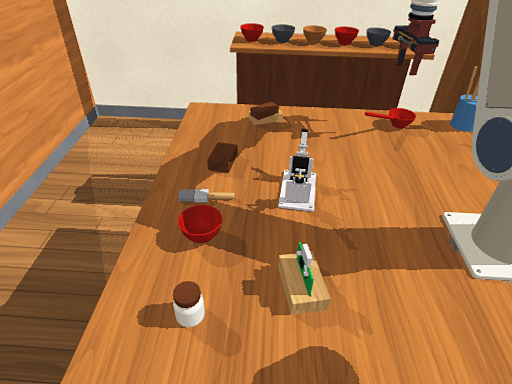

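The top view shows the card in the stand at (158,262), the rack at (320,266) with its levers leaning outwards to (267,260) and (396,275), and the bystanders well beyond at rows 115–180. The side view agrees. Next I'll measure the poses from depth.

Run:
```python
from h import *
im=get_image("top"); W=cloud(im); print(im["fx"], im["cam_to_world"][:3,3] if hasattr(im["cam_to_world"],'shape') else im["cam_to_world"])
ok=im["depth"]>0
def rect(m,n):
    p=W[m&ok][:,:2].astype(np.float32); r=cv2.minAreaRect(p); print(n,len(p),"c",np.round(r[0],1),"size",np.round(r[1],1),"ang",round(r[2],1),"mean",np.round(W[m&ok].mean(0),1))
def box(x0,x1,y0,y1,z0,z1):
    return (W[...,0]>x0)&(W[...,0]<x1)&(W[...,1]>y0)&(W[...,1]<y1)&(W[...,2]>z0)&(W[...,2]<z1)
rect(box(430,600,60,270,32,46),"stand top")
rect(box(430,600,60,270,98,115),"grip bar")
rect(box(430,600,60,270,55,90),"panel")
rect(box(420,600,-300,-60,4,16),"rack base")
rect(box(420,600,-300,-60,80,92),"guide top")
rect(box(420,600,-330,-190,118,160),"R tip"); rect(box(420,600,-190,-40,118,160),"L tip")
print("zmax", W[box(420,600,-330,-40,60,250)][:,2].max(), W[box(430,600,60,270,50,250)][:,2].max())
c=im["pixels"][225:310,110:410]; cv2.imwrite("pics/crop1.png",cv2.resize(c,(800,227),interpolation=cv2.INTER_CUBIC))
```

```text
380.5316886284978 [518.00382414 -14.52004043 860.56872603]
stand top 2125 c [509.7 163.1] size [ 80.  131.2] ang 13.1 mean [509.3 161.6  39.6]
grip bar 18 c [506.3 157.4] size [ 7.8 34.9] ang 27.1 mean [510.4 150.3 106.9]
panel 56 c [513.7 162.6] size [11.8 99.1] ang 13.0 mean [516.3 149.   79.5]
rack base 2453 c [ 507.5 -177.5] size [138.6 207.2] ang 8.1 mean [ 507.  -176.9    9.3]
guide top 344 c [ 506.  -181.9] size [152.1  64.8] ang 82.8 mean [ 508.2 -182.8   85.1]
R tip 253 c [ 497.7 -268.6] size [67.3 25.1] ang 83.3 mean [ 497.8 -274.3  130. ]
L tip 204 c [515.9 -86.6] size [70.3 24.8] ang 87.2 mean [517.3 -83.7 126.6]
zmax 146.70493022707126 124.24709679673037
```

View pics/crop1.png

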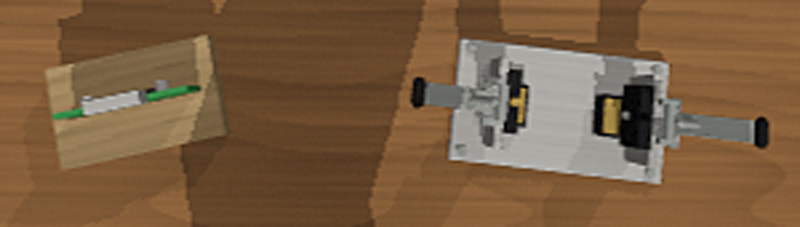

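The crop shows the card turned about +13° and the rack turned about −7°. The black guides are at crop (515,100) and (637,117), and the lever end bars at (418,92) and (762,132). Next I'll go above the rack for a wrist view on the way to the card.

```bash
cat >> h.py <<'E'
def down(psi):
    p=np.radians(psi); return np.array([[np.cos(p),np.sin(p),0],[np.sin(p),-np.cos(p),0],[0,0,-1.]])
def plan(pos,psi,n,grip,p0=None,R0=None,tilt=None):
    o=get_obs(); p=np.array(o["ee_pos"] if p0 is None else p0,float)
    Rm=R.from_rotvec(o["orientation"]).as_matrix() if R0 is None else R0
    Rt=down(psi); rows=[]
    for i in range(n):
        k=n-i
        rv=R.from_matrix(Rm.T@Rt).as_rotvec(degrees=True)/k
        s=Rm.T@(np.array(pos)-p)/k
        rows+= [*np.round(rv,1),*np.round(s,1),grip]
        p=p+Rm@np.round(s,1); Rm=Rm@R.from_rotvec(np.round(rv,1),degrees=True).as_matrix()
    print([float(x) for x in rows])
E
python3 - <<'E'
from h import *
w=get_image("wrist"); print(np.round(w["tool_from_camera"],3),w["fx"],w["cx"],w["cy"])
plan([507,-182,340],83,11,100)
im=get_image("top"); W=cloud(im)
m=(abs(W[...,2]-10)<2.2)&(W[...,0]>420)&(W[...,0]<590)&(W[...,1]>-290)&(W[...,1]<-70)
n,l,s,c=cv2.connectedComponentsWithStats(m.astype(np.uint8)); b=1+np.argmax(s[1:,4]); print(cv2.minAreaRect(W[l==b][:,:2].astype(np.float32)))
E
```

```text
[[-1.0000e-03  9.6400e-01  2.6500e-01  7.3275e+01]
 [ 1.0000e+00  1.0000e-03 -2.0000e-03  9.1800e-01]
 [-2.0000e-03  2.6500e-01 -9.6400e-01 -1.6270e+02]
 [ 0.0000e+00  0.0000e+00  0.0000e+00  1.0000e+00]] 266.0875477378334 257.9104296701814 188.36343300559327
[-0.0, -0.0, -6.4, 41.3, -30.5, -10.7, 100.0, -0.0, -0.0, -6.4, 44.4, -25.7, -10.7, 100.0, -0.0, -0.0, -6.4, 47.0, -20.5, -10.7, 100.0, -0.0, -0.0, -6.4, 49.0, -15.2, -10.6, 100.0, -0.0, -0.0, -6.4, 50.4, -9.6, -10.7, 100.0, -0.0, -0.0, -6.4, 51.1, -4.0, -10.6, 100.0, -0.0, -0.0, -6.4, 51.2, 1.8, -10.7, 100.0, -0.0, -0.0, -6.3, 50.7, 7.5, -10.6, 100.0, -0.0, -0.0, -6.4, 49.6, 13.0, -10.7, 100.0, 0.0, -0.0, -6.3, 47.9, 18.4, -10.6, 100.0, 0.0, -0.0, -6.4, 45.6, 23.6, -10.7, 100.0]
((507.4987487792969, -181.35824584960938), (175.75482177734375, 99.77934265136719), 84.17769622802734)
```

>>> jog_arm(increments=[0,0,-6.4,41.3,-30.5,0,100,0,0,-6.4,44.4,-25.7,0,100,0,0,-6.4,47,-20.5,0,100,0,0,-6.4,49,-15.2,0,100,0,0,-6.4,50.4,-9.6,0,100,0,0,-6.4,51.1,-4,0,100,0,0,-6.4,51.2,1.8,0,100,0,0,-6.3,50.7,7.5,0,100,0,0,-6.4,49.6,13,0,100,0,0,-6.3,47.9,18.4,0,100,0,0,-6.4,45.6,23.6,0,100,0,0,0,0,0,0,100])

```text
t: 2.95
ee_pos: [508.9, -179.8, 222.8]
orientation: [2.347, 2.087, 0.001]
ft_force: [0.1, 0.3, 0.9]
width: 87.6
grasp_force: 0.0
```

Run:
```python
from h import *
o=get_obs(); w=get_image("wrist"); print(o["t"],o["ee_pos"],o["orientation"],o["qpos"])
T=np.eye(4); T[:3,:3]=R.from_rotvec(o["orientation"]).as_matrix(); T[:3,3]=o["ee_pos"]
W=cloud(w,T@np.array(w["tool_from_camera"])); np.savez("w1.npz",W=W,px=w["pixels"])
cv2.imwrite("pics/w1.png",cv2.resize(w["pixels"],(800,600)))
m=(abs(W[...,2]-10)<2.5)&(W[...,0]>420)&(W[...,0]<590)&(W[...,1]>-290)&(W[...,1]<-70)
n,l,s,c=cv2.connectedComponentsWithStats(m.astype(np.uint8)); b=1+np.argmax(s[1:,4]); print(cv2.minAreaRect(W[l==b][:,:2].astype(np.float32)))
```

```text
2.95 [ 508.90195043 -179.76502612  222.78395348] [2.34719708e+00 2.08726468e+00 1.19846493e-03] [-3.61845238e-01  2.98035015e-01  1.81935079e+00  4.81143467e-04
  1.02334610e+00 -2.44996597e-01]
((506.991455078125, -182.88748168945312), (175.14239501953125, 100.07390594482422), 84.13360595703125)
```

View pics/w1.png

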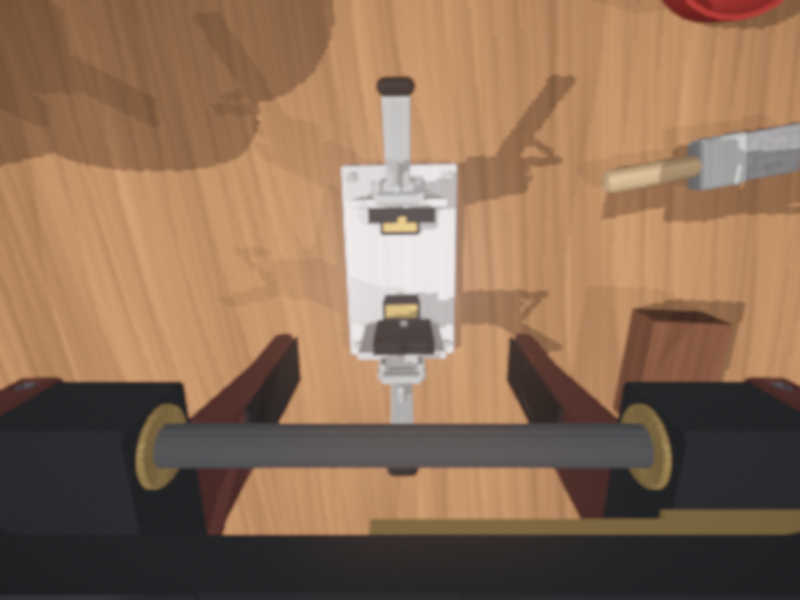

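The wrist view shows the rack at (400,260). The left lever tip is at (396,86), the left guide at (402,214) and the right guide at (403,335), with a bright notch near (403,324). I'll zoom in and check the depth for the slot.

Run:
```python
from h import *
d=np.load("w1.npz"); W=d["W"]; c=np.array([507.2,-182.2]); t=np.radians(-5.85)
x=np.array([np.cos(t),np.sin(t)]); y=np.array([-np.sin(t),np.cos(t)])
X=(W[...,:2]-c)@x; Y=(W[...,:2]-c)@y; Z=W[...,2]
cv2.imwrite("pics/w1c.png",cv2.resize(d["px"][125:240,205:310],None,fx=5.2,fy=5.2,interpolation=cv2.INTER_CUBIC))
for v in list(range(130,150,2)):
    print(v,[(int(round(X[v,u])),int(round(Y[v,u])),int(Z[v,u])) for u in range(240,276,2)])
for s in (1,-1):
    m=(abs(Y*s-51)<7)&(abs(Z-86)<5)&(abs(X)<30); print(s,m.sum(),X[m].min(),X[m].max(),X[m].mean(),Y[m].min(),Y[m].max(),Z[m].mean())
    m2=(abs(Y*s-53)<12)&(Z<75)&(Z>14)&(abs(X)<18); print(np.round(np.c_[X[m2],Y[m2],Z[m2]][:25],0).tolist())
```

```text
130 [(-16, 58, 80), (-12, 60, 124), (-10, 60, 125), (-8, 60, 125), (-6, 60, 124), (-4, 60, 124), (-2, 60, 125), (3, 75, 385), (2, 60, 125), (4, 60, 124), (6, 60, 124), (8, 60, 125), (9, 60, 124), (11, 60, 124), (15, 58, 81), (17, 58, 80), (19, 58, 80), (22, 58, 80)]
132 [(-17, 56, 79), (-14, 56, 80), (-12, 56, 79), (-10, 56, 80), (-8, 56, 81), (-5, 56, 80), (-3, 56, 81), (-1, 56, 80), (1, 56, 80), (4, 56, 79), (6, 56, 79), (8, 56, 80), (10, 56, 80), (13, 56, 81), (15, 55, 80), (17, 55, 81), (19, 55, 80), (22, 55, 81)]
134 [(-16, 54, 87), (-14, 54, 86), (-12, 54, 87), (-10, 54, 85), (-7, 54, 87), (-5, 54, 86), (-3, 54, 84), (-1, 54, 87), (1, 54, 86), (4, 54, 86), (6, 54, 87), (8, 54, 86), (10, 54, 86), (12, 54, 87), (15, 54, 86), (17, 54, 86), (19, 54, 87), (21, 54, 86)]
136 [(-16, 52, 87), (-14, 52, 85), (-12, 52, 86), (-10, 52, 86), (-7, 52, 85), (-5, 52, 87), (-3, 52, 87), (-1, 52, 86), (1, 52, 87), (4, 52, 87), (6, 52, 87), (8, 51, 85), (10, 51, 85), (12, 52, 88), (15, 51, 86), (17, 51, 86), (19, 51, 86), (21, 51, 86)]
138 [(-16, 50, 86), (-14, 50, 86), (-12, 50, 85), (-10, 50, 87
[... 2003 characters left out ...]
2.0, 42.0, 30.0], [4.0, 42.0, 28.0], [5.0, 45.0, 62.0]]
-1 364 -25.26598776416228 29.090500568578307 1.5587943241915243 -57.74104518029668 -45.79998981337122 86.31959589045499
[[-16.0, -42.0, 26.0], [-13.0, -41.0, 28.0], [-12.0, -41.0, 28.0], [-10.0, -42.0, 27.0], [-9.0, -41.0, 29.0], [-8.0, -41.0, 29.0], [-6.0, -41.0, 28.0], [-5.0, -42.0, 26.0], [-3.0, -41.0, 28.0], [-2.0, -42.0, 28.0], [-1.0, -41.0, 29.0], [1.0, -42.0, 26.0], [2.0, -42.0, 28.0], [4.0, -42.0, 28.0], [5.0, -42.0, 28.0], [7.0, -42.0, 28.0], [8.0, -42.0, 28.0], [9.0, -42.0, 28.0], [11.0, -42.0, 28.0], [12.0, -42.0, 29.0], [14.0, -42.0, 28.0], [15.0, -42.0, 28.0], [16.0, -42.0, 28.0], [-16.0, -43.0, 27.0], [-15.0, -43.0, 28.0]]
```

View pics/w1c.png

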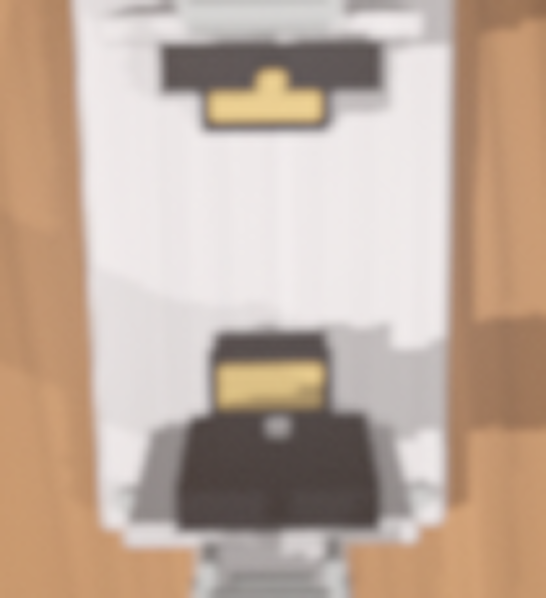

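The slot shows at crop columns 257–288, which is about +2 mm in rack x. The left and right guides agree. Next I'll move on to the card.

Run:
```python
from h import *
plan([509,140,222],103.1,7,100)
```

```text
[-0.0, 0.0, -2.8, 45.5, -5.3, 0.1, 100.0, -0.0, 0.0, -2.9, 45.8, -3.0, 0.1, 100.0, -0.0, 0.0, -2.8, 45.8, -0.7, 0.1, 100.0, -0.0, 0.0, -2.9, 45.8, 1.5, 0.1, 100.0, -0.0, 0.0, -2.8, 45.7, 3.8, 0.1, 100.0, -0.0, 0.0, -2.9, 45.5, 6.1, 0.0, 100.0, -0.0, 0.0, -2.8, 45.1, 8.3, 0.1, 100.0]
```

>>> jog_arm(increments=[0,0,-2.8,45.5,-5.3,0,100,0,0,-2.9,45.8,-3,0,100,0,0,-2.8,45.8,-0.7,0,100,0,0,-2.9,45.8,1.5,0,100,0,0,-2.8,45.7,3.8,0,100,0,0,-2.9,45.5,6.1,0,100,0,0,-2.8,45.1,8.3,0,100,0,0,0,0,0,0,100])

```text
t: 4.0
ee_pos: [508.9, 139.9, 222.7]
orientation: [1.956, 2.459, 0.0]
ft_force: [0.4, -0.3, -1.1]
width: 87.8
grasp_force: 0.0
```

```bash
cat >> h.py <<'E'
def wrist():
    o=get_obs(); w=get_image("wrist")
    T=np.eye(4); T[:3,:3]=R.from_rotvec(o["orientation"]).as_matrix(); T[:3,3]=o["ee_pos"]
    return o,w["pixels"],cloud(w,T@np.array(w["tool_from_camera"]))
E
python3 - <<'E'
from h import *
o,px,W=wrist(); print(o["t"],o["ee_pos"],o["orientation"],o["qpos"])
cv2.imwrite("pics/w2.png",px)
X,Y,Z=W[...,0],W[...,1],W[...,2]
b=(X>430)&(X<600)&(Y>60)&(Y<270)
for n,m in (("stand",b&(abs(Z-40)<2.5)),("bar",b&(Z>117)&(Z<125)),("panel",b&(Z>87)&(Z<96))):
    k,l,s,c=cv2.connectedComponentsWithStats(m.astype(np.uint8)); i=1+np.argmax(s[1:,4]); q=W[m] if n=="panel" else W[l==i]; print(n,len(q),cv2.minAreaRect(q[:,:2].astype(np.float32)),q.mean(0))
E
```

```text
4.0 [508.94735671 139.88466739 222.72934556] [1.95551491e+00 2.45870372e+00 2.36769776e-04] [2.45651806e-01 2.80865129e-01 1.84406978e+00 5.69341694e-05
 1.01650498e+00 1.86162701e-02]
stand 5355 ((509.3638000488281, 161.2787628173828), (80.06355285644531, 129.2279815673828), 12.968149185180664) [507.94694575 165.89161486  40.77869313]
bar 397 ((509.6327819824219, 161.14439392089844), (9.243311882019043, 39.88249588012695), 12.968056678771973) [509.41125607 161.60850171 121.65914785]
panel 174 ((513.85107421875, 161.95074462890625), (11.160551071166992, 99.45643615722656), 13.123322486877441) [508.11499326 170.04372995  93.08283055]
```

View pics/w2.png

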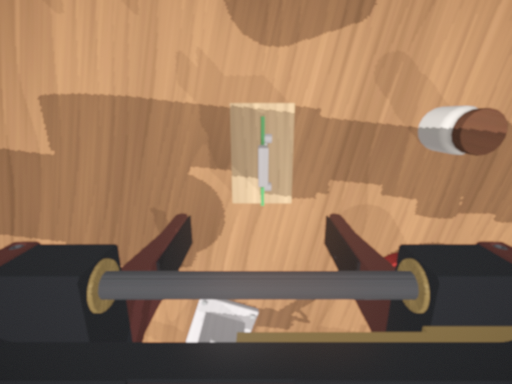

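The card's grip bar is centred in the wrist view at (264,165). The network and depth sizes agree (40 × 10 mm, top at z 121). Next I'll descend to grasp it.

Run:
```python
from h import *
plan([509.6,161.1,130],102.97,3,100)
```

```text
[-0.0, 0.0, -0.0, 7.3, 1.9, 30.9, 100.0, -0.0, 0.0, -0.0, 7.3, 2.0, 30.8, 100.0, -0.0, 0.0, -0.0, 7.2, 1.9, 30.9, 100.0]
```

>>> jog_arm(increments=[0,0,0,7.3,1.9,30.9,60,0,0,0,7.3,2,30.8,60,0,0,0,7.2,1.9,30.9,40,0,0,0,0,0,16.5,40,0,0,0,0,0,16.5,40,0,0,0,0,0,0,0,0,0,0,0,0,0,0,0,0,0,0,0,0,0,0,0,0,0,0,0,0,0,0,0,0,0,0,0])

```text
t: 5.3
ee_pos: [510.2, 161.6, 97.9]
orientation: [1.957, 2.457, 0.001]
ft_force: [-2.0, -1.8, 6.2]
width: 10.0
grasp_force: 30.0
```

>>> jog_arm(increments=[0,0,0,0,0,-8,0,0,0,0,0,0,-10,0,0,0,0,0,0,-12,0,0,0,0,0,0,-30,0,0,0,0,0,0,-40,0,0,0,0,0,0,-40,0,0,0,0,0,0,-15,0,0,0,0,0,0,0,0])

```text
t: 6.3
ee_pos: [510.1, 161.6, 252.8]
orientation: [1.957, 2.456, 0.002]
ft_force: [0.4, 0.1, -2.0]
width: 10.1
grasp_force: 30.0
```

Run:
```python
from h import *
o=get_obs(); print(o["ee_pos"],o["width"],o["ft_force"])
p=o["ee_pos"]; plan([509.8,-182.2,p[2]],84.15,9,0)
```

```text
[510.1377061  161.59135155 252.75796554] 10.094000390094049 [ 0.36115082  0.09737406 -2.02339394]
[0.0, -0.0, 2.1, -37.2, -8.6, -0.0, 0.0, 0.0, -0.0, 2.1, -37.5, -7.2, -0.0, 0.0, 0.0, -0.0, 2.1, -37.8, -5.8, -0.0, 0.0, 0.0, -0.0, 2.1, -37.9, -4.4, -0.0, 0.0, 0.0, -0.0, 2.1, -38.1, -3.1, -0.0, 0.0, 0.0, -0.0, 2.1, -38.2, -1.7, -0.0, 0.0, 0.0, -0.0, 2.1, -38.2, -0.2, -0.1, 0.0, 0.1, -0.0, 2.0, -38.2, 1.1, -0.0, 0.0, 0.0, -0.0, 2.1, -38.1, 2.5, -0.1, 0.0]
```

>>> jog_arm(increments=[0,0,2.1,-37.2,-8.6,0,0,0,0,2.1,-37.5,-7.2,0,0,0,0,2.1,-37.8,-5.8,0,0,0,0,2.1,-37.9,-4.4,0,0,0,0,2.1,-38.1,-3.1,0,0,0,0,2.1,-38.2,-1.7,0,0,0,0,2.1,-38.2,-0.2,0,0,0,0,2,-38.2,1.1,0,0,0,0,2.1,-38.1,2.5,0,0,0,0,0,0,0,0,0])

```text
t: 7.55
ee_pos: [508.4, -184.0, 250.0]
orientation: [-2.334, -2.099, 0.003]
ft_force: [0.8, 0.7, -2.2]
width: 9.8
grasp_force: 30.0
```

Run:
```python
from h import *
o,px,W=wrist(); print(o["ee_pos"],o["orientation"],o["ft_force"])
plan([509.8,-182.2,172],84.15,3,0)
Rt=R.from_rotvec(o["orientation"]).as_matrix()
P=(W-o["ee_pos"])@Rt   # tool coords
m=(P[...,2]<12)&(P[...,2]>-8)&(abs(P[...,0])<65)&(abs(P[...,1])<8)&~((abs(P[...,0])<12))
q=P[m]; print(len(q), q[:,0].min() if len(q) else 0,q[:,0].max() if len(q) else 0)
g=(px[...,1].astype(int)>px[...,2]+40)&(px[...,1].astype(int)>px[...,0]+20)&(abs(P[...,0])<80)&(abs(P[...,1])<15)&(P[...,2]<120)
print(g.sum()); q=P[g]; print(q.min(0),q.max(0)) if len(q) else 0
top=q[(abs(q[:,2]-5)<6)]; print("shoulder",len(top), top.min(0),top.max(0), np.polyfit(top[:,0],top[:,1],1)) if len(top)>3 else 0
```

```text
[ 508.44413851 -183.9940497   249.95285554] [-2.33384308 -2.09902002  0.00256282] [ 0.84402512  0.68935759 -2.19413896]
[-0.1, -0.0, -0.0, 0.2, 0.5, 26.0, 0.0, -0.0, -0.0, -0.1, 0.2, 0.5, 26.0, 0.0, -0.1, -0.1, -0.0, 0.2, 0.5, 26.1, 0.0]
452 17.414882084916954 50.11657771593577
252
[  20.44850701   -1.46563144 -162.70278366] [71.97309592  2.42359284 79.23061657]
shoulder 238 [20.44850701 -0.8764137   2.79501858] [50.09360359  2.42359284  8.8031362 ] [0.00592481 0.82085467]
```

>>> jog_arm(increments=[0,0,0,0.9,0.7,25,0,0,0,0,0.9,0.7,25,0,0,0,0,0,0,15,0,0,0,0,0,0,0,0,0,0,0,0,0,0,0])

```text
t: 8.22
ee_pos: [511.6, -180.5, 187.6]
orientation: [2.331, 2.105, 0.001]
ft_force: [0.6, 0.2, -2.0]
width: 10.1
grasp_force: 30.0
```

Run:
```python
from h import *
o,px,W=wrist(); print(o["ee_pos"],o["orientation"],o["ft_force"])
plan([509.8,-182.2,175],84.15,1,0)
Rt=R.from_rotvec(o["orientation"]).as_matrix()
P=(W-o["ee_pos"])@Rt
cv2.imwrite("pics/w3.png",cv2.resize(px[120:340,150:370],(700,700),interpolation=cv2.INTER_CUBIC))
X,Y,Z=P[...,0],P[...,1],P[...,2]
print("TCP z",o["ee_pos"][2])
gz=o["ee_pos"][2]-86
m=(abs(Z-gz)<4)&(X>40)&(X<62)&(abs(Y)<32); print("guide",m.sum(),Y[m].min(),Y[m].max(),X[m].min(),X[m].max())
for v in range(0,384):
    k=m[v]
    if k.sum()>15: print(v,"x%.1f"%X[v][k].mean(), np.round(Y[v][k],1).tolist())
```

```text
[ 511.56432203 -180.52830257  187.62477901] [2.33135409e+00 2.10474436e+00 6.12657408e-04] [ 0.61559234  0.23477525 -1.99400379]
[0.1, 0.0, -0.0, -1.7, -1.7, 12.9, 0.0]
TCP z 187.6247790112125
guide 488 -29.294679084027983 28.93768950327781 42.889606204358735 58.17670579170671
135 x52.7 [-26.0, -25.0, -24.1, -23.1, -22.1, -21.0, -20.2, -19.2, -18.3, -17.3, -16.3, -15.3, -14.3, -13.3, -12.3, -11.4, -10.4, -9.4, -8.5, -7.5, -6.5, -5.6, -4.6, -3.6, -2.6, -1.7, -0.7, 0.3, 1.3, 2.2, 3.2, 4.2, 5.2, 6.1, 7.1, 8.1, 9.0, 10.0, 11.0, 12.0, 12.9, 13.9, 14.8, 15.9, 16.8, 17.8, 18.9, 19.8, 20.7]
136 x51.8 [-25.9, -25.1, -24.1, -22.9, -22.1, -21.1, -20.1, -19.3, -18.2, -17.4, -16.2, -15.4, -14.3, -13.4, -12.5, -11.5, -10.4, -9.5, -8.5, -7.5, -6.6, -5.6, -4.6, -3.6, -2.7, -1.7, -0.7, 0.3, 1.3, 2.2, 3.2, 4.2, 5.2, 6.1, 7.1, 8.1, 9.1, 10.0, 11.0, 11.9, 13.0, 14.0, 14.9, 15.9, 16.8, 17.9, 18.7, 19.9, 20.8]
137 x50.8 [-26.0, -25.1, -24.2, -23.2, -22.2, -21.2, -20.2, -19.2, -18.3, -17.3, -16.3, -15.4, -14.3, -13.4, -12.4, -11.4, -10.4, -9.5, -8.5, -7.5, -6.5, -5.6, -4.6, -3.6, -2.6, -1.7, -0.7, 0.3, 1.3
[... 1583 characters left out ...]
, -15.5, -14.4, -13.4, -12.5, -11.5, -10.5, -9.5, -8.6, -7.6, -6.6, -5.6, 3.2, 4.2, 5.2, 6.1, 7.1, 8.1, 9.1, 10.1, 11.0, 12.1, 13.0, 14.0, 15.0, 15.9, 17.0, 17.9, 19.0, 19.9, 20.9]
144 x44.0 [-26.3, -25.3, -24.3, -23.3, -22.3, -21.3, -20.4, -19.4, -18.4, -17.4, -16.3, -15.5, -14.6, -13.5, -12.5, -11.6, -10.6, -9.6, -8.5, -7.5, -6.6, -5.6, 3.2, 4.2, 5.2, 6.2, 7.2, 8.2, 9.1, 10.1, 11.1, 12.1, 13.1, 14.0, 15.0, 16.0, 17.0, 17.9, 19.0, 19.9, 20.9]
145 x43.1 [-26.3, -25.2, -24.3, -23.4, -22.4, -21.4, -20.3, -19.4, -18.4, -16.4, -15.5, -14.5, -13.5, -12.5, -11.6, -9.6, -8.6, -7.6, -6.6, -5.6, 3.2, 4.2, 5.2, 6.2, 7.2, 8.2, 9.1, 10.2, 11.1, 12.1, 13.1, 14.1, 15.0, 16.0, 17.0, 18.1, 18.9, 19.9, 20.9]
```

View pics/w3.png

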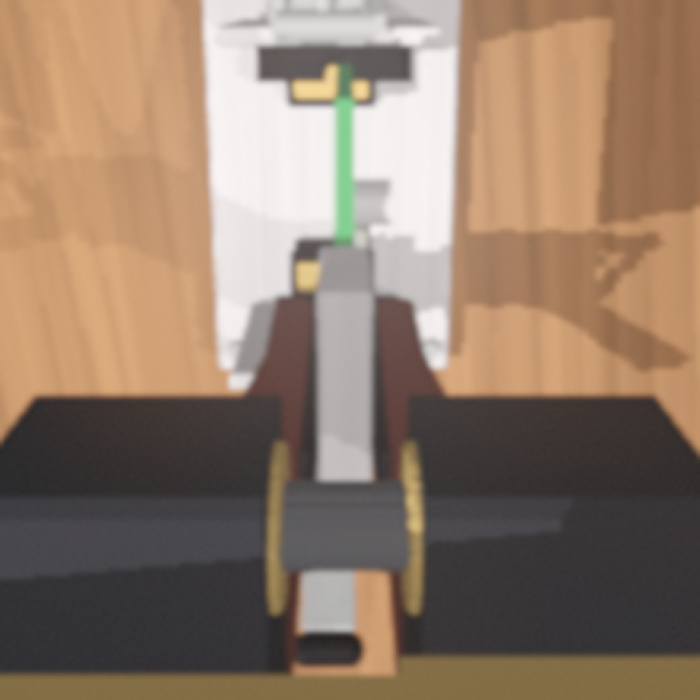

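The view shows the card (345,170) still right of the slot, whose left half is open at (332,75). So the card needs to go about 2–3 mm in −tool y and 2 mm in −tool x.

>>> jog_arm(increments=[0,0,0,-1,-1.3,0,0,0,0,0,-1,-1,6,0,0,0,0,0,0,5,0,0,0,0,0,0,2,0,0,0,0,0,0,0,0,0,0,0,0,0,0,0])

```text
t: 9.02
ee_pos: [508.7, -182.4, 174.1]
orientation: [2.332, 2.105, 0.0]
ft_force: [-0.2, -0.4, -2.7]
width: 9.7
grasp_force: 30.0
```

```bash
cat > look.py <<'E'
from h import *
o,px,W=wrist(); print(o["ee_pos"],o["orientation"],o["ft_force"])
Rt=R.from_rotvec(o["orientation"]).as_matrix(); P=(W-o["ee_pos"])@Rt; X,Y,Z=P[...,0],P[...,1],P[...,2]
gz=o["ee_pos"][2]-86; m=(abs(Z-gz)<4)&(X>40)&(X<60)&(abs(Y)<32)
for v in range(384):
    k=m[v]
    if k.sum()>15: y=Y[v][k]; d=np.diff(y); j=d.argmax(); print(v,"x%.1f"%X[v][k].mean(),"y %.1f..%.1f gap %.1f..%.1f"%(y[0],y[-1],y[j],y[j+1]))
g=(px[...,1].astype(int)>px[...,2]+30)&(abs(Z-3)<6)&(X>25)&(X<60)&(abs(Y)<10); print("card",g.sum(),X[g].max(),Y[g].min(),Y[g].max(),np.median(Y[g]))
E
python3 look.py
```

```text
[ 508.71703906 -182.44058642  174.11812752] [2.33229933e+00 2.10460196e+00 1.19208612e-04] [-0.24189976 -0.39127042 -2.70521835]
133 x55.4 y -23.0..23.6 gap -23.0..-21.1
134 x54.6 y -23.7..23.3 gap 21.4..22.5
135 x53.7 y -23.7..23.4 gap 0.3..2.2
136 x52.8 y -23.9..23.5 gap 19.7..20.7
137 x51.9 y -22.8..23.4 gap -14.5..-13.5
138 x51.0 y -22.8..23.4 gap -3.4..4.0
139 x50.1 y -22.8..23.4 gap -3.4..4.0
140 x49.2 y -23.0..22.6 gap -3.4..4.0
141 x48.2 y -22.9..23.6 gap -3.4..4.0
142 x47.3 y -23.0..23.6 gap -3.4..4.0
143 x46.4 y -22.9..23.7 gap -3.4..4.0
144 x45.5 y -23.0..23.7 gap -3.4..4.0
card 200 50.082681290810214 -0.7716083889496709 2.406723107935694 1.1120811632951684
```

>>> jog_arm(increments=[0,0,0,0,-0.3,2,0,0,0,0,0,0,2,0,0,0,0,0,0,1.5,0,0,0,0,0,0,1,0,0,0,0,0,0,1,0,0,0,0,0,0,1,0,0,0,0,0,0,0,0])

```text
t: 9.95
ee_pos: [508.2, -182.4, 165.5]
orientation: [-2.332, -2.104, 0.0]
ft_force: [0.9, -0.6, -2.3]
width: 10.1
grasp_force: 30.0
```

>>> jog_arm(increments=[0,0,0,0,0,1.5,0,0,0,0,0,0,1.5,0,0,0,0,0,0,1.5,0,0,0,0,0,0,1.5,0,0,0,0,0,0,0,0])

```text
t: 10.58
ee_pos: [508.2, -182.4, 159.4]
orientation: [-2.332, -2.104, 0.0]
ft_force: [-0.1, -0.3, -0.9]
width: 9.7
grasp_force: 30.0
```

```bash
python3 look.py
```

```text
[ 508.19254121 -182.35574014  159.40708444] [-2.33219953e+00 -2.10440247e+00  2.28791271e-04] [-0.09151695 -0.26548649 -0.94488893]
134 x55.4 y -21.7..23.3 gap -18.3..-14.7
135 x54.8 y -23.0..24.7 gap -12.8..-11.8
136 x53.9 y -23.1..24.8 gap 21.3..23.0
137 x53.1 y -23.1..24.7 gap -14.5..-13.5
138 x52.2 y -23.3..24.7 gap -21.6..-20.5
139 x51.3 y -22.3..24.0 gap -2.3..3.8
140 x50.5 y -22.3..24.0 gap -2.3..3.8
141 x49.7 y -22.3..24.0 gap 2.1..3.8
142 x48.8 y -22.4..24.0 gap -2.3..3.8
143 x47.9 y -22.3..24.0 gap -2.3..3.9
144 x47.0 y -22.5..23.8 gap -2.3..3.8
145 x46.1 y -22.5..24.0 gap -2.3..3.9
146 x45.3 y -22.5..24.1 gap -2.3..3.9
card 200 50.129504515168115 -0.7731308730061947 2.4190598018128515 1.1117346411335076
```

>>> jog_arm(increments=[0,0,0,0,0,3,0,0,0,0,0,0,4,0,0,0,0,0,0,4,0,0,0,0,0,0,4,0,0,0,0,0,0,4,0,0,0,0,0,0,2,0,0,0,0,0,0,0,0])

```text
t: 11.5
ee_pos: [508.2, -182.4, 138.4]
orientation: [-2.332, -2.104, 0.0]
ft_force: [-0.2, 0.5, -1.9]
width: 9.7
grasp_force: 30.0
```

>>> jog_arm(increments=[0,0,0,0,0,3,0,0,0,0,0,0,4,0,0,0,0,0,0,4,0,0,0,0,0,0,4,0,0,0,0,0,0,4,0,0,0,0,0,0,2.5,0,0,0,0,0,0,1.5,0,0,0,0,0,0,0,0])

```text
t: 12.5
ee_pos: [508.3, -182.4, 115.5]
orientation: [-2.332, -2.105, 0.0]
ft_force: [0.4, -0.3, -2.1]
width: 10.1
grasp_force: 30.0
```

>>> jog_arm(increments=[0,0,0,0,0,1,0,0,0,0,0,0,1,0,0,0,0,0,0,1,0,0,0,0,0,0,0.7,0,0,0,0,0,0,0,0])

```text
t: 13.12
ee_pos: [508.3, -182.4, 111.8]
orientation: [-2.332, -2.105, 0.0]
ft_force: [-0.4, 0.1, -2.0]
width: 9.8
grasp_force: 30.0
```

>>> jog_arm(increments=[0,0,0,0,0,0.5,0,0,0,0,0,0,0,0])

```text
t: 13.38
ee_pos: [508.3, -182.4, 111.3]
orientation: [-2.332, -2.105, 0.0]
ft_force: [0.4, 0.2, -1.7]
width: 9.7
grasp_force: 30.0
```

>>> jog_arm(increments=[0,0,0,0,0,0.5,0,0,0,0,0,0,0,0])

```text
t: 13.62
ee_pos: [508.3, -182.4, 110.8]
orientation: [-2.332, -2.105, 0.0]
ft_force: [0.4, -0.4, -1.9]
width: 9.8
grasp_force: 30.0
```

>>> jog_arm(increments=[0,0,0,0,0,0.4,0,0,0,0,0,0,0,0])

```text
t: 13.88
ee_pos: [508.3, -182.4, 110.4]
orientation: [-2.332, -2.105, 0.0]
ft_force: [0.4, -0.3, -2.1]
width: 9.8
grasp_force: 30.0
```

>>> jog_arm(increments=[0,0,0,0,0,0.4,0,0,0,0,0,0,0,0])

```text
t: 14.12
ee_pos: [508.3, -182.4, 110.0]
orientation: [-2.332, -2.105, 0.0]
ft_force: [0.3, 0.3, -1.6]
width: 10.1
grasp_force: 30.0
```

>>> jog_arm(increments=[0,0,0,0,0,0.3,0,0,0,0,0,0,0,0])

```text
t: 14.38
ee_pos: [508.4, -182.4, 109.9]
orientation: [2.332, 2.104, 0.0]
ft_force: [-1.8, 0.4, 0.8]
width: 9.7
grasp_force: 30.0
```

The card is touching the connectors with about 3 N, so I'll release it and rise.

>>> jog_arm(increments=[0,0,0,0,0,0,35,0,0,0,0,0,0,35,0,0,0,0,0,0,35,0,0,0,0,0,-10,35,0,0,0,0,0,-30,35,0,0,0,0,0,-40,35,0,0,0,0,0,-40,35,0,0,0,0,0,0,35])

```text
t: 15.38
ee_pos: [510.3, -183.2, 233.6]
orientation: [2.328, 2.1, 0.005]
ft_force: [-0.4, 0.8, 0.0]
width: 30.5
grasp_force: 0.0
```

Run:
```python
from h import *
o,px,W=wrist(); print(o["ee_pos"],o["orientation"],o["ft_force"],o["width"])
cv2.imwrite("pics/w4.png",px)
c=np.array([507.2,-182.2]); t=np.radians(-5.85); x=np.array([np.cos(t),np.sin(t)]); y=np.array([-np.sin(t),np.cos(t)])
def an(W,n):
    X=(W[...,:2]-c)@x; Y=(W[...,:2]-c)@y; Z=W[...,2]
    b=(abs(X)<14)
    for nm,m in (("bar",b&(abs(Y)<25)&(Z>125)&(Z<140)),("L lever",b&(Y>95)&(Z>115)&(Z<160)),("R lever",b&(Y<-95)&(Z>115)&(Z<160)),("shoulder",(abs(X-2)<3)&(abs(abs(Y)-33)<10)&(Z>95)&(Z<112))):
        q=np.c_[X[m],Y[m],Z[m]]
        if len(q): print(n,nm,len(q),q.min(0).round(1),q.max(0).round(1),"zmed",np.median(q[:,2]).round(1),"top",q[q[:,2].argmax()].round(1))
an(W,"wrist"); im=get_image("top"); an(cloud(im),"top")
```

```text
[ 510.28850844 -183.15374984  233.59992984] [2.3276993  2.10045617 0.00500653] [-3.66589686e-01  8.45063095e-01  2.24742769e-05] 30.511190575401656
wrist bar 386 [ -3.3 -20.1 125.1] [  6.2  19.9 135.9] zmed 133.7 top [  2.1  15.8 135.9]
wrist L lever 722 [-10.9  97.3 115.1] [ 10.6 129.3 138.6] zmed 129.3 top [ -4.5 124.1 138.6]
wrist R lever 119 [  -7.8 -101.6  118.5] [  7.4 -95.  128. ] zmed 123.6 top [   3.9 -100.4  128. ]
wrist shoulder 113 [ -0.2 -43.   95.8] [  4.3  42.6 107.4] zmed 105.7 top [ -0.2  23.1 107.4]
top bar 113 [ -3.  -19.6 125.3] [  7.   21.1 135.6] zmed 132.2 top [  2.4  -4.7 135.6]
top L lever 137 [ -9.4  99.1 115.3] [  9.8 131.1 137.9] zmed 128.5 top [  0.3 126.2 137.9]
top shoulder 31 [ -0.  -41.8  96.5] [  4.7  41.4 106.6] zmed 104.6 top [  3.5  32.  106.6]
```

View pics/w4.png

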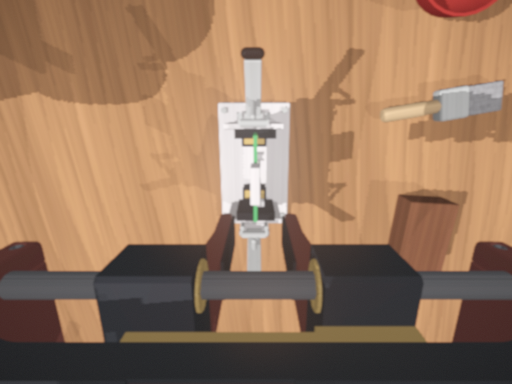

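The card is standing in the guides. Its bar top at z 133 and its shoulder at 105 match the resting height, with the lower edge at 27. Both levers lean out at about 0.85 rad. I'll press them alternately so the card doesn't jam: left to half, right to home, then left to home.

>>> jog_arm(increments=[0,0,0,54,-1,0,0,0,0,0,54,-1,0,0,0,0,0,52,-1,0,0,0,0,0,0,0,40,0,0,0,0,0,0,40,0,0,0,0,0,0,28,0,0,0,0,0,0,0,0,0,0,0,0,0,0,0])

```text
t: 16.48
ee_pos: [521.7, -23.0, 121.9]
orientation: [-2.332, -2.104, 0.001]
ft_force: [0.2, -0.7, 0.6]
width: 0.6
grasp_force: 0.0
```

```bash
cat >> h.py <<'E'
def rackpos():
    o=get_obs(); t=np.radians(-5.85); d=np.array(o["ee_pos"])[:2]-[507.2,-182.2]; c,s=np.cos(t),np.sin(t)
    f=o["ft_force"]
    print("rack X %.1f Y %.1f z %.1f"%(d@[c,s],d@[-s,c],o["ee_pos"][2]),"F rack",np.round([f[0]*c+f[1]*s,-f[0]*s+f[1]*c,f[2]],1),"w",o["width"],"t",o["t"],R.from_matrix(down(84.15).T@R.from_rotvec(o["orientation"]).as_matrix()).as_rotvec(degrees=True).round(1))
E
python3 -c "
from h import *
rackpos()"
```

```text
rack X -1.8 Y 159.9 z 121.9 F rack [ 0.3 -0.7  0.6] w 0.571991261839879 t 16.475 [ 0. -0.  0.]
```

>>> jog_arm(increments=[0,0,0,-6,1,0,0,0,0,0,-5,0.8,0,0,0,0,0,-3,0,0,0,0,0,0,-2,0,0,0,0,0,0,-2,0,0,0,0,0,0,0,0,0,0])

```text
t: 17.23
ee_pos: [521.7, -40.9, 121.9]
orientation: [-2.332, -2.104, -0.0]
ft_force: [-0.6, 1.4, 0.8]
width: 0.8
grasp_force: 0.8
```

>>> jog_arm(increments=[0,0,0,-2,0,0,0,0,0,0,-2,0,0,0,0,0,0,0,0,0,0])

```text
t: 17.6
ee_pos: [521.9, -42.3, 122.9]
orientation: [-2.332, -2.102, -0.006]
ft_force: [-1.3, 18.8, 12.1]
width: 0.6
grasp_force: 8.9
```

The force shows friction at the bar, because a level push fights the bar's arc. I'll follow the arc upward instead.

>>> jog_arm(increments=[0,0,0,0,0,-2,0,0,0,0,-2,0,-2.3,0,0,0,0,-2,0,-2.2,0,0,0,0,0,0,0,0])

```text
t: 18.1
ee_pos: [521.3, -47.6, 129.1]
orientation: [-2.332, -2.104, -0.003]
ft_force: [-0.3, 9.0, 7.3]
width: 0.7
grasp_force: 4.6
```

>>> jog_arm(increments=[0,0,0,0,0,-1.5,0,0,0,0,-2.6,0,-2.3,0,0,0,0,-2.6,0,-2.3,0,0,0,0,0,0,0,0])

```text
t: 18.6
ee_pos: [520.6, -54.0, 134.8]
orientation: [2.332, 2.104, 0.001]
ft_force: [0.8, 4.5, 4.1]
width: 0.7
grasp_force: 2.2
```

```bash
python3 -c "
from h import *
rackpos()"
```

```text
rack X 0.3 Y 128.9 z 134.8 F rack [0.3 4.5 4.1] w 0.7238892850624685 t 18.6 [-0.  0.  0.]
```

>>> jog_arm(increments=[0,0,0,-2.9,0,-2.4,0,0,0,0,-3,0,-2,0,0,0,0,-3.1,0,-1.7,0,0,0,0,-3.1,0,-1.6,0,0,0,0,-3.2,0,-1.4,0,0,0,0,-3.2,0,-1.3,0,0,0,0,0,0,0,0])

```text
t: 19.48
ee_pos: [518.1, -73.0, 144.7]
orientation: [-2.333, -2.104, 0.001]
ft_force: [0.6, -0.5, -0.2]
width: 0.4
grasp_force: 0.0
```

Run:
```python
from h import *
rackpos()
im=get_image("top"); W=cloud(im); c=np.array([507.2,-182.2]); t=np.radians(-5.85); x=np.array([np.cos(t),np.sin(t)]); y=np.array([-np.sin(t),np.cos(t)])
X=(W[...,:2]-c)@x; Y=(W[...,:2]-c)@y; Z=W[...,2]
for n,s in (("L",1),("R",-1)):
    m=(abs(X)<13)&(Y*s>55)&(Z>92)&(Z<170)
    q=np.c_[X[m],Y[m],Z[m]]; print(n,len(q)); 
    if n=="L": print(q[(q[:,2]>140)].mean(0) if (q[:,2]>140).any() else 0, q[:,2].max(), q[:,1].max())
    else: print(q.min(0),q.max(0))
```

```text
rack X -0.3 Y 109.7 z 144.7 F rack [ 0.7 -0.4 -0.2] w 0.44249661312560906 t 19.475 [ 0. -0.  0.]
L 0Traceback (most recent call last):
  File "<stdin>", line 8, in <module>
    return umr_maximum(a, axis, None, out, keepdims, initial, where)
ValueError: zero-size array to reduction operation maximum which has no identity
```

>>> jog_arm(increments=[0,0,0,-2.5,0,-1,0,0,0,0,-2.5,0,-0.8,0,0,0,0,0,0,0,0])

```text
t: 19.9
ee_pos: [517.8, -77.8, 146.6]
orientation: [-2.333, -2.104, 0.0]
ft_force: [0.8, -0.5, 0.3]
width: 0.2
grasp_force: 0.0
```

>>> jog_arm(increments=[0,0,0,-2,0,-0.6,0,0,0,0,0,0,0,0])

```text
t: 20.15
ee_pos: [517.7, -79.6, 147.2]
orientation: [2.332, 2.104, -0.0]
ft_force: [0.2, 0.3, 0.5]
width: 0.5
grasp_force: 0.1
```

```bash
cat > lev.py <<'E'
from h import *
rackpos()
c=np.array([507.2,-182.2]); t=np.radians(-5.85); x=np.array([np.cos(t),np.sin(t)]); y=np.array([-np.sin(t),np.cos(t)])
for cam in ("side","top"):
    im=get_image(cam)
    for n in ("lever_left","left_tip","lever_right","right_tip"):
        for r in models.look_for(n,cam)[:2]:
            w=np.array(r["centre"]); print(cam,n,round(r["p"],2),"rack",np.round([(w[:2]-c)@x,(w[:2]-c)@y,w[2]],1))
    W=cloud(im); X=(W[...,:2]-c)@x; Y=(W[...,:2]-c)@y; Z=W[...,2]; dark=im["pixels"].max(-1)<70
    for s in (1,-1):
        m=dark&(abs(X)<13)&(Y*s>60)&(Y*s<140)&(Z>120)&(Z<165); q=np.c_[X,Y.ravel()[:0]] if 0 else np.c_[X[m],Y[m],Z[m]]
        if len(q): print(cam,s,"dark",len(q),np.median(q,0).round(1),q.min(0).round(1),q.max(0).round(1))
E
python3 lev.py
```

```text
rack X -0.0 Y 103.1 z 147.2 F rack [0.2 0.4 0.5] w 0.508590101959834 t 20.15 [-0. -0.  0.]
side lever_left 0.5 rack [  1.3  80.2 101.7]
side left_tip 0.38 rack [  2.2  79.9 105.3]
side right_tip 0.37 rack [236.9 212.6  39.3]
side 1 dark 15 [  1.1 112.2 154.1] [ -8.6  87.  133.5] [  9.2 114.7 163.8]
top lever_left 0.41 rack [  -0.7 -108.   134.9]
top lever_right 0.49 rack [  -1.2 -110.1  139.2]
top lever_right 0.47 rack [184.1 441.   79.7]
top -1 dark 50 [ 1.000e-01 -1.142e+02  1.421e+02] [ -10.5 -118.4  135.4] [   9.9 -111.4  146. ]
```

>>> jog_arm(increments=[0,0,0,-1.5,0,1,0,0,0,0,-1.5,0,1,0,0,0,0,0,0,0,0])

```text
t: 21.02
ee_pos: [517.6, -82.2, 145.3]
orientation: [-2.333, -2.104, -0.001]
ft_force: [-0.7, 3.0, 3.1]
width: 0.6
grasp_force: 2.2
```

>>> jog_arm(increments=[0,0,0,-1,0,0,0,0,0,0,-1,0,0,0,0,0,0,0,0,0,0])

```text
t: 21.4
ee_pos: [517.5, -83.8, 145.6]
orientation: [-2.333, -2.104, -0.002]
ft_force: [-0.3, 6.9, 5.5]
width: 0.5
grasp_force: 3.5
```

>>> jog_arm(increments=[0,0,0,-1,0,-0.8,0,0,0,0,-1,0,-0.5,0,0,0,0,0,0,0,0])

```text
t: 21.78
ee_pos: [517.1, -85.9, 146.3]
orientation: [-2.332, -2.104, -0.001]
ft_force: [1.8, 6.7, 0.2]
width: 0.6
grasp_force: 3.0
```

>>> jog_arm(increments=[0,0,0,-1,0,-0.4,0,0,0,0,-0.5,0,-0.2,0,0,0,0,0,0,0,0])

```text
t: 22.15
ee_pos: [516.9, -87.4, 146.7]
orientation: [-2.332, -2.104, -0.001]
ft_force: [2.5, 6.1, -2.6]
width: 0.7
grasp_force: 3.0
```

```bash
python3 lev.py
python3 - <<'E'
from h import *
im=get_image("top"); W=cloud(im); c=np.array([507.2,-182.2]); t=np.radians(-5.85); x=np.array([np.cos(t),np.sin(t)]); y=np.array([-np.sin(t),np.cos(t)])
X=(W[...,:2]-c)@x; Y=(W[...,:2]-c)@y; Z=W[...,2]
m=(abs(X-2)<6)&(abs(Y)<21)&(Z>127)&(Z<138); print(m.sum(),np.polyfit(Y[m],Z[m],1) if m.sum()>4 else 0)
E
```

```text
rack X -0.0 Y 95.3 z 146.7 F rack [ 1.8  6.3 -2.6] w 0.6830973877591263 t 22.15 [-0.   0.1  0. ]
side lever_left 0.2 rack [184.3 468.6  66.4]
side left_tip 0.5 rack [  2.8  78.5 106.3]
side 1 dark 13 [  1.1 105.2 153.7] [-10.3  81.5 138.7] [  3.6 108.  163.4]
top lever_left 0.31 rack [244.8 233.3  26.2]
top left_tip 0.75 rack [  -1.5 -115.1  140.7]
top lever_right 0.64 rack [  -1.4 -115.1  140. ]
top lever_right 0.61 rack [  -2.7 -115.1  146.1]
top right_tip 0.55 rack [   1.2 -110.1  143. ]
top -1 dark 52 [   0.3 -114.3  142.1] [ -10.5 -118.1  137.4] [   9.9 -111.4  145.3]
0 0
```

>>> jog_arm(increments=[0,0,0,10,0,0,0,0,0,0,15,0,-20,0,0,0,0,0,0,-50,0,0,0,0,-30,0,-20,0,0,0,0,-60,0,0,0,0,0,0,-60,0,0,0,0,0,0,-60,0,0,0,0,0,0,-60,0,0,0,0,0,0,-5,0,20,0,0,0,0,0,0,60,0,0,0,0,0,0,0,0])

```text
t: 24.08
ee_pos: [488.1, -334.8, 153.1]
orientation: [-2.326, -2.098, 0.004]
ft_force: [-0.7, 1.4, -0.1]
width: 1.0
grasp_force: 0.0
```

```bash
python3 lev.py
```

```text
rack X -3.4 Y -153.7 z 153.1 F rack [-0.8  1.4 -0.1] w 0.9883717352387037 t 24.075 [0.5 0.2 0. ]
side lever_left 0.75 rack [-3.6 60.3 38. ]
side lever_left 0.54 rack [ -1.6  80.6 118.8]
side left_tip 0.5 rack [  1.8  83.7 123.1]
side left_tip 0.34 rack [-2.1 60.7 41.7]
side lever_right 0.49 rack [  3.  -89.3 126.2]
side right_tip 0.68 rack [  1.3 -89.  127.1]
side 1 dark 31 [  0.   84.4 159.2] [ -8.4  80.4 140.4] [ 10.1  88.6 163.8]
side -1 dark 19 [   1.  -114.   141.9] [  -7.9 -139.7  137.2] [   7.6 -109.3  159.1]
top lever_left 0.58 rack [ -5.2  57.  116.9]
top left_tip 0.63 rack [  1.   58.  115.5]
top lever_right 0.83 rack [ -0.5 -92.9 123.9]
top right_tip 0.7 rack [  0.3 -90.3 123.1]
top 1 dark 49 [  0.2  82.1 159.9] [ -9.4  77.6 156.8] [  9.2  85.7 164. ]
top -1 dark 51 [   0.2 -114.5  142.6] [ -10.5 -118.   137.3] [   9.9 -111.3  146.3]
```

>>> jog_arm(increments=[0,0,0,0,2,13,0,0,0,0,5,1.4,12,0,0,0,0,5,0,0,0,0,0,0,4,0,0,0,0,0,0,2,0,0,0,0,0,0,1,0,0,0,0,0,0,0,0,0,0])

```text
t: 25.45
ee_pos: [496.5, -320.2, 132.3]
orientation: [2.332, 2.104, 0.0]
ft_force: [-1.1, -0.0, 0.5]
width: 0.5
grasp_force: 0.0
```

>>> jog_arm(increments=[0,0,0,1.5,0,-0.6,0,0,0,0,1.5,0,-0.6,0,0,0,0,0,0,0,0])

```text
t: 25.82
ee_pos: [496.7, -317.0, 133.4]
orientation: [2.332, 2.105, 0.0]
ft_force: [-0.3, -0.0, -0.0]
width: 0.3
grasp_force: 0.0
```

>>> jog_arm(increments=[0,0,0,0,-3,3.5,0,0,0,0,1.5,0,0,0,0,0,0,0,0,0,0])

```text
t: 26.2
ee_pos: [493.7, -315.2, 129.7]
orientation: [-2.332, -2.104, 0.0]
ft_force: [-0.8, -0.3, 0.4]
width: 0.5
grasp_force: 0.0
```

>>> jog_arm(increments=[0,0,0,1.5,0,-1.2,0,0,0,0,1,0,-0.9,0,0,0,0,0,0,0,0])

```text
t: 26.58
ee_pos: [494.1, -312.8, 132.0]
orientation: [2.332, 2.105, 0.0]
ft_force: [-1.3, -1.0, -0.4]
width: 0.3
grasp_force: 0.2
```

>>> jog_arm(increments=[0,0,0,2.8,0,-2.2,0,0,0,0,2.8,0,-2,0,0,0,0,2.9,0,-1.9,0,0,0,0,3,0,-1.7,0,0,0,0,0,0,0,0])

```text
t: 27.2
ee_pos: [495.6, -301.2, 140.0]
orientation: [2.332, 2.104, 0.001]
ft_force: [-1.1, -2.8, 0.9]
width: 0.7
grasp_force: 0.8
```

>>> jog_arm(increments=[0,0,0,3,0,-1.6,0,0,0,0,3.1,0,-1.4,0,0,0,0,3.2,0,-1.3,0,0,0,0,3.2,0,-1.2,0,0,0,0,0,0,0,0])

```text
t: 27.82
ee_pos: [496.4, -288.3, 145.0]
orientation: [-2.332, -2.104, -0.0]
ft_force: [0.3, 0.2, -0.5]
width: 0.6
grasp_force: 0.1
```

```bash
python3 lev.py|grep -v dark; python3 lev.py | grep dark
```

```text
rack X 0.0 Y -106.7 z 145.0 F rack [ 0.3  0.2 -0.5] w 0.5945970073901192 t 27.825 [0. 0. 0.]
side lever_left 0.7 rack [  2.4  79.6 119.7]
side lever_left 0.57 rack [-6.8 60.9 36.1]
side left_tip 0.45 rack [  0.2  83.7 120.3]
side lever_right 0.34 rack [-2.  61.8 35.7]
side right_tip 0.44 rack [  1.8 -72.6 127.5]
side right_tip 0.38 rack [-34.2 363.7  36.8]
top lever_left 0.42 rack [ -3.   56.3 112.7]
top left_tip 0.61 rack [-0.7 -3.7 10.5]
top left_tip 0.49 rack [ -0.   55.1 116.2]
top lever_right 0.7 rack [ -2.5 -79.6 120.7]
top right_tip 0.56 rack [  2.7 -75.3 120. ]
top right_tip 0.32 rack [272.8  90.2  18.2]
side 1 dark 31 [  0.   84.1 159.4] [ -8.4  80.2 143. ] [ 10.1  88.4 163.9]
side -1 dark 25 [ -0.8 -86.9 158.2] [ -7.6 -98.4 153.4] [  7.5 -83.8 164.1]
top 1 dark 48 [1.000e-01 8.200e+01 1.594e+02] [ -9.4  77.9 156. ] [  9.1  85.8 162.6]
top -1 dark 87 [  0.8 -90.5 156.7] [  -9.4 -100.6  150.3] [ 10.6 -84.6 164.7]
```

>>> jog_arm(increments=[0,0,0,2.5,0,-0.6,0,0,0,0,2.5,0,-0.5,0,0,0,0,0,0,0,0])

```text
t: 29.2
ee_pos: [497.2, -283.9, 146.5]
orientation: [2.332, 2.105, 0.0]
ft_force: [0.0, -1.1, 0.4]
width: 0.6
grasp_force: 0.4
```

>>> jog_arm(increments=[0,0,0,2,0,-0.4,0,0,0,0,2,0,-0.4,0,0,0,0,0,0,0,0])

```text
t: 29.58
ee_pos: [497.6, -280.5, 147.3]
orientation: [2.331, 2.104, -0.001]
ft_force: [-2.0, -5.1, 2.1]
width: 0.5
grasp_force: 2.4
```

>>> jog_arm(increments=[0,0,0,1.5,0,-0.2,0,0,0,0,1.5,0,-0.2,0,0,0,0,0,0,0,0])

```text
t: 29.95
ee_pos: [497.9, -277.9, 147.9]
orientation: [2.331, 2.104, -0.001]
ft_force: [-1.8, -6.3, 2.5]
width: 0.2
grasp_force: 3.0
```

>>> jog_arm(increments=[0,0,0,1.5,0,0,0,0,0,0,1.5,0,0,0,0,0,0,0,0,0,0])

```text
t: 30.32
ee_pos: [498.3, -275.3, 148.3]
orientation: [2.33, 2.104, -0.001]
ft_force: [-3.9, -7.6, 5.7]
width: 0.8
grasp_force: 3.6
```

>>> jog_arm(increments=[0,0,0,1.5,0,0,0,0,0,0,1.2,0,0,0,0,0,0,0,0,0,0])

```text
t: 30.7
ee_pos: [498.8, -272.8, 148.5]
orientation: [2.33, 2.103, -0.001]
ft_force: [-3.5, -7.9, 4.9]
width: 0.5
grasp_force: 3.9
```

>>> jog_arm(increments=[0,0,0,1,0,0,0,0,0,0,0,0,0,0])

```text
t: 30.95
ee_pos: [498.9, -271.9, 148.5]
orientation: [2.33, 2.103, -0.001]
ft_force: [-2.4, -7.6, 6.8]
width: 0.4
grasp_force: 4.1
```

>>> jog_arm(increments=[0,0,0,1,0,0,0,0,0,0,0,0,0,0])

```text
t: 31.2
ee_pos: [499.1, -271.0, 148.6]
orientation: [2.33, 2.103, -0.001]
ft_force: [-2.8, -8.2, 7.1]
width: 0.3
grasp_force: 4.2
```

>>> jog_arm(increments=[0,0,0,1,0,0,0,0,0,0,0,0,0,0])

```text
t: 31.45
ee_pos: [499.2, -270.0, 148.6]
orientation: [2.33, 2.103, -0.001]
ft_force: [-3.3, -8.4, 6.3]
width: 0.4
grasp_force: 4.2
```

>>> jog_arm(increments=[0,0,0,0.7,0,0,0,0,0,0,0,0,0,0])

```text
t: 31.7
ee_pos: [499.3, -269.3, 148.6]
orientation: [2.329, 2.103, -0.001]
ft_force: [-3.0, -7.1, 6.6]
width: 0.7
grasp_force: 4.2
```

>>> jog_arm(increments=[0,0,0,0.8,0,0,0,0,0,0,0,0,0,0])

```text
t: 31.95
ee_pos: [499.4, -268.6, 148.7]
orientation: [2.329, 2.103, -0.001]
ft_force: [-2.3, -8.4, 7.8]
width: 0.6
grasp_force: 4.3
```

>>> jog_arm(increments=[0,0,0,0.8,0,0,0,0,0,0,0,0,0,0])

```text
t: 32.2
ee_pos: [499.5, -268.2, 148.7]
orientation: [2.329, 2.103, -0.002]
ft_force: [-3.9, -10.4, 6.9]
width: 0.2
grasp_force: 5.2
```

```bash
python3 lev.py | egrep "dark|rack X"
```

```text
rack X 1.1 Y -86.3 z 148.7 F rack [ -2.9 -10.7   6.9] w 0.17397664191362014 t 32.2 [-0.1 -0.2 -0. ]
side 1 dark 32 [  0.8  84.8 158.8] [ -8.4  79.6 141. ] [ 10.1  89.  163.1]
side -1 dark 25 [  0.5 -66.4 160.2] [ -8.4 -73.5 154.7] [  9.3 -62.8 163.3]
top 1 dark 50 [ -0.3  83.1 159.9] [ -9.4  78.  155.1] [ 10.8  86.7 162.3]
top -1 dark 110 [  0.2 -67.  158.6] [ -9.7 -76.9 120.5] [ 10.4 -65.1 164.4]
```

>>> jog_arm(increments=[0,0,0,0.8,0,0,0,0,0,0,0,0,0,0])

```text
t: 32.95
ee_pos: [499.6, -267.9, 148.8]
orientation: [2.328, 2.102, -0.003]
ft_force: [-3.0, -11.8, 6.4]
width: 0.6
grasp_force: 6.5
```

>>> jog_arm(increments=[0,0,0,0.6,0,0,0,0,0,0,0,0,0,0])

```text
t: 33.2
ee_pos: [499.6, -267.7, 148.8]
orientation: [2.328, 2.102, -0.003]
ft_force: [-4.5, -14.2, 6.2]
width: 0.6
grasp_force: 7.5
```

The right lever is at its stop. Now back to the left lever to finish it.

>>> jog_arm(increments=[0,0,0,-10,0,0,0,0,0,0,-12,0,-16,0,0,0,0,0,0,-50,0,0,0,0,20,0,-20,0,0,0,0,60,0,0,0,0,0,0,60,0,0,0,0,0,0,60,0,0,0,0,0,0,22,-1,0,0,0,0,0,0,0,40,0,0,0,0,0,0,40,0,0,0,0,0,0,7,0,0,0,0,0,0,0,0])

```text
t: 34.7
ee_pos: [518.5, -65.2, 146.8]
orientation: [-2.332, -2.104, 0.0]
ft_force: [-0.3, 0.1, 0.4]
width: 0.6
grasp_force: 0.0
```

```bash
python3 lev.py | egrep "dark|rack X"
```

```text
rack X -0.7 Y 117.5 z 146.8 F rack [-0.3  0.1  0.4] w 0.6378795929990057 t 34.7 [0. 0. 0.]
side 1 dark 14 [1.000e-01 1.288e+02 1.564e+02] [ -8.   83.9 140.8] [  9.1 131.  163. ]
top -1 dark 90 [  0.  -67.6 157.6] [ -9.7 -73.8 123.7] [ 10.4 -66.2 162.9]
```

>>> jog_arm(increments=[0,0,0,-7,0,0,0,0,0,0,-6,0,0,0,0,0,0,-3,0,0,0,0,0,0,-2,0,0,0,0,0,0,-2,0,0,0,0,0,0,-2,0,0,0,0,0,0,0,0,0,0])

```text
t: 36.08
ee_pos: [516.4, -86.9, 146.8]
orientation: [-2.332, -2.104, -0.001]
ft_force: [-0.7, 4.3, 3.3]
width: -0.1
grasp_force: 2.3
```

>>> jog_arm(increments=[0,0,0,-1.5,0,-0.2,0,0,0,0,-1.5,0,-0.1,0,0,0,0,0,0,0,0])

```text
t: 36.45
ee_pos: [516.1, -89.7, 147.2]
orientation: [-2.332, -2.104, -0.002]
ft_force: [-0.5, 5.5, 5.4]
width: 0.7
grasp_force: 2.9
```

>>> jog_arm(increments=[0,0,0,-1.2,0,0,0,0,0,0,-1.2,0,0,0,0,0,0,0,0,0,0])

```text
t: 36.83
ee_pos: [516.0, -92.0, 147.3]
orientation: [-2.332, -2.104, -0.002]
ft_force: [0.1, 5.9, 5.0]
width: 0.6
grasp_force: 3.0
```

>>> jog_arm(increments=[0,0,0,-1.2,0,0,0,0,0,0,-1,0,0,0,0,0,0,0,0,0,0])

```text
t: 37.2
ee_pos: [515.9, -94.2, 147.3]
orientation: [-2.332, -2.104, -0.002]
ft_force: [0.5, 5.8, 5.6]
width: 0.6
grasp_force: 3.1
```

>>> jog_arm(increments=[0,0,0,-1,0,0,0,0,0,0,0,0,0,0])

```text
t: 37.45
ee_pos: [515.8, -95.1, 147.4]
orientation: [-2.332, -2.104, -0.002]
ft_force: [-0.2, 6.7, 5.0]
width: 0.7
grasp_force: 3.3
```

>>> jog_arm(increments=[0,0,0,-0.8,0,0,0,0,0,0,0,0,0,0])

```text
t: 37.7
ee_pos: [515.8, -95.5, 147.4]
orientation: [-2.332, -2.104, -0.003]
ft_force: [-0.1, 10.1, 6.7]
width: 0.2
grasp_force: 4.7
```

>>> jog_arm(increments=[0,0,0,-0.8,0,0,0,0,0,0,0,0,0,0])

```text
t: 37.95
ee_pos: [515.7, -95.7, 147.4]
orientation: [-2.332, -2.103, -0.004]
ft_force: [-0.1, 12.5, 6.9]
width: 0.7
grasp_force: 6.2
```

The left lever is at its stop too, so I'll retreat and check.

>>> jog_arm(increments=[0,0,0,-0.5,0,0,0,0,0,0,0,0,0,0,0,0,0,12,0,0,0,0,0,0,20,0,-10,0,0,0,0,20,0,-50,0,0,0,0,40,0,-50,0,0,0,0,50,0,-30,0,0,0,0,40,0,0,0,0,0,0,0,0,0,0,0,0,0,0,0,0,0,0])

```text
invalid input
```

```bash
python3 lev.py | egrep "dark|rack X"
python3 - <<'E'
from h import *
im=get_image("top"); W=cloud(im); c=np.array([507.2,-182.2]); t=np.radians(-5.85); x=np.array([np.cos(t),np.sin(t)]); y=np.array([-np.sin(t),np.cos(t)])
X=(W[...,:2]-c)@x; Y=(W[...,:2]-c)@y; Z=W[...,2]
m=(abs(X-2)<4)&(abs(Y)<18)&(Z>115)&(Z<140); print(m.sum(),np.median(Z[m]),np.polyfit(Y[m],Z[m],1))
s=get_image("side"); a=cv2.resize(im["pixels"][220:310,250:410],(800,450)); b=cv2.resize(s["pixels"][110:230,240:360],(450,450)); cv2.imwrite("pics/end.png",np.hstack([cv2.resize(a,(400,225)),cv2.resize(b,(225,225))]))
E
```

```text
rack X -0.4 Y 86.9 z 147.4 F rack [-1.4 12.4  6.9] w 0.6998491853942206 t 37.95 [-0.   0.2  0.1]
side 1 dark 12 [ -0.   95.9 159.1] [-10.2  70.3 138.2] [  1.7  99.7 164.8]
  return _methods._mean(a, axis=axis, dtype=dtype,
  ret = ret.dtype.type(ret / rcount)
Traceback (most recent call last):
TypeError: expected non-empty vector for x
```

The call had one number too many and was refused, so the arm did not move. I'll send it again.

>>> jog_arm(increments=[0,0,0,-0.5,0,0,0,0,0,0,0,0,0,0,0,0,0,12,0,0,0,0,0,0,20,0,-10,0,0,0,0,20,0,-50,0,0,0,0,40,0,-50,0,0,0,0,50,0,-30,0,0,0,0,40,0,0,0,0,0,0,0,0,0,0])

```text
t: 39.62
ee_pos: [533.8, 84.1, 285.8]
orientation: [2.328, 2.108, 0.001]
ft_force: [0.4, -0.5, 0.3]
width: 0.1
grasp_force: 0.0
```

```bash
python3 lev.py | egrep "dark|rack X"
python3 - <<'E'
from h import *
im=get_image("top"); W=cloud(im); c=np.array([507.2,-182.2]); t=np.radians(-5.85); x=np.array([np.cos(t),np.sin(t)]); y=np.array([-np.sin(t),np.cos(t)])
s=get_image("side"); a=cv2.resize(im["pixels"][220:310,250:410],(400,225)); b=cv2.resize(s["pixels"][110:230,240:360],(225,225)); cv2.imwrite("pics/end.png",np.hstack([a,b]))
X=(W[...,:2]-c)@x; Y=(W[...,:2]-c)@y; Z=W[...,2]
m=(abs(X-2)<4)&(abs(Y)<18)&(Z>115)&(Z<140); print(m.sum(),np.median(Z[m]),np.polyfit(Y[m],Z[m],1) if m.any() else 0)
E
```

```text
rack X -0.7 Y 267.6 z 285.8 F rack [ 0.4 -0.4  0.3] w 0.132067757835597 t 39.625 [-0.   0.  -0.2]
side 1 dark 3 [ -0.3  76.7 155.5] [ -2.5  76.3 151.3] [  1.9  77.9 157.8]
side -1 dark 5 [ -0.9 -67.6 160.8] [ -2.4 -73.2 143.9] [  1.1 -66.7 161.2]
top 1 dark 68 [ -0.   74.1 159.7] [-10.1  68.  124.8] [ 10.   77.3 162.8]
top -1 dark 98 [ 1.000e-01 -6.760e+01  1.568e+02] [ -9.7 -75.2 120.2] [ 10.5 -66.  163.4]
78 126.89978169935307 [-8.69104582e-03  1.26898982e+02]
```

View pics/end.png

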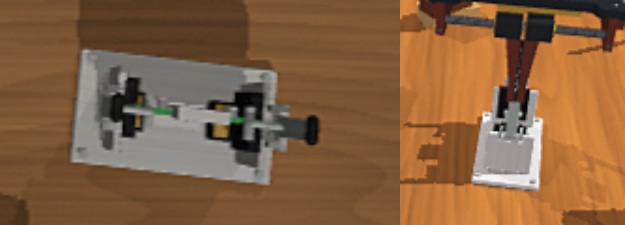

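The final view shows both levers upright: the bars measure 74 and −68 mm, which is 71 either side after a shared 3 mm offset. The card is level with its bar top at z 126.9 (home is 127), and the hand is clear.

```bash
python3 -c "
from workcell import job
print(job.close_job())"
```

```text
the job is handed in; nothing more can be done
None
```

The card is fully home in the rack with both levers upright at their stops; the hand is clear, and I handed the job in after about 40 s of the 72 s allowed (no verdict was returned).

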